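# Set the sighting arm and step two dishes under its pointer

## Task

On the dish-viewing stand, swing the sighting arm out over the tray until it snaps home against its end stop and stays there. Then slide the tray so that the middle of the square dish lies under the arm's pointer, pause there for a second, and move on until the middle of the large round dish lies under it; leave it so, with the arm still home. Leave the bottle, the jar and the stack of dishes around the stand standing where they are.

Things in the scene. Friction and masses are not known exactly. Their poses are not given: they have to be found in the camera images.
- stand: the viewing stand: white base plate 250 x 340 mm, 14 mm thick, fixed; origin on the bench, straight below where the pointer stands when the arm is home; x and y lie along the base, which reaches 125 mm to -x and +x, 200 mm to +y, 140 mm to -y. A 28 mm thick steel pillar at y = +130 mm carries the sighting arm; a tray rides on two crossed slides
- sight_arm (a joint): angle of the sighting arm about the pillar, growing anticlockwise seen from above: about 0 when folded away, 0.18 pointing along the stand's -x, 1.75 rad when home at its end stop, pointing along the stand's -y over the tray. A spring strut at its tail resists from about 0.4 rad (about 3 N at the grip), pushes it back if let go before 1.35 rad and snaps it home beyond 1.45
- sight_arm_hinge (a point): point on the hinge axis on top of the pillar, at the underside of the arm, 90 mm above the bench
- sight_grip (a point): middle of the upright black grip at the arm's free end, a round post 20 mm thick and 38 mm tall standing on the white arm (arm 12 mm thick, top 102 mm above the bench; post top 140 mm); the point lies 16 mm below the post's top and 130 mm from the hinge axis
- pointer (a point): tip of the steel pointer that hangs from the arm's free end, straight below the grip, 68 mm above the bench, 10 mm above the dish rims
- slide_x (a joint): lower slide: shift of the tray along the stand's x axis, -0.045 to 0.045 m; at 0 the tray's middle has the x of the stand's origin; stays where it is left (friction 1 to 2 N)
- slide_y (a joint): upper slide: shift of the tray along the stand's y axis, -0.045 to 0.045 m; at 0 the tray's middle has the y of the stand's origin; stays where it is left (friction 1 to 2 N)
- tray_grip (a point): on the axis of the tray's upright black grip, a round post 20 mm thick and 58 mm tall on a tab at the tray's -y side, 112 mm from the tray's middle, the point 14 mm below its top; tray and tab top 46 mm, post top 104 mm above the bench. The grey tray is 135 x 135 mm and carries four fixed white dishes 12 mm high, each with a leaf disc
- square_dish (a point): middle of the square dish (48 x 48 mm) at rim height, 58 mm above the bench; 30 mm to +x and 30 mm to -y of the tray's middle
- large_dish (a point): middle of the large round dish (58 mm across) at rim height, 58 mm above the bench; 30 mm to -x and 30 mm to +y of the tray's middle. The other two dishes are round and 32 mm across
- bottle: loose amber bottle, 64 mm across, 150 mm tall, left of the stand, origin under its middle; not to be moved
- jar: loose glass jar with a white cap, 72 mm across, 90 mm tall, right of the stand, origin under its middle; not to be moved
- dish_stack: loose stack of closed dishes, one piece, 90 mm across, 60 mm tall, right of the stand, farther out than the jar, origin under its middle; not to be moved

How it is judged:
On the way, in this order (a step that is already met when the one before it is completed fails the run):
1. the sighting arm is home against its end stop (value of joint sight_arm above 1.69 rad), for 0.3 s.
2. the middle of the square dish rests under the pointer, the arm still home (value of joint sight_arm above 1.69 rad and horizontal distance between square_dish and pointer below 0.01 m), for 0.5 s.
3. the middle of the large round dish lies under the pointer, the arm still home (value of joint sight_arm above 1.69 rad and horizontal distance between large_dish and pointer below 0.01 m), for 0.2 s.
At the end, for the whole second after the job is handed in: the sighting arm is home (within 0.06 rad, about 3.5 degrees, of its end stop), the middle of the large round dish lies within 10 mm, seen from above, of the pointer, and the tray is at rest (all of step 3 and velocity of joint slide_x between -0.01 and 0.01 m/s and velocity of joint slide_y between -0.01 and 0.01 m/s); the robot touches nothing.
It fails at once if the bottle, the jar or the stack of dishes is shifted more than 30 mm or tipped over (distance of any of bottle, jar, dish_stack from where it was at the start of the episode above 0.03 m or angle between any of bottle, jar, dish_stack's own z axis and vertical above 0.35 rad).
It also fails if it takes over 67 s, if anything falls off the work surface, if the arm or the gripper's body presses on something with over 40 N, if the wrist force passes 120 N, or if a joint passes its speed limit or range.

## Robot

A 6-joint arm with a two-finger parallel gripper is mounted at the origin on the work surface. World frame = base frame: x ahead of the robot, y to its left, z up, the work surface at z = 0. Lengths are in m, angles in rad, forces in N, time in s.
With the tool pointing down it reaches from about 0.3 to 0.85 m from the base axis. Payload 4.2 kg.
Tool frame: the origin (TCP) lies on the centre line of the jaws, within the pads' length; the fingertips stand 25 mm ahead of it and the grasp point (between the pads) lies 6 mm ahead of it; z points along the fingers, y is the line along which they close (so a half turn about z gives the same grasp; the last joint's range is limited). The gripper opens to 91 mm and grips with 3 to 60 N. Pads are 32 mm wide; open, the fingers measure 118 mm over their backs; the gripper's body (76 mm by 178 mm) begins 60 mm behind the grasp point.
Start: joints at [1.328, 0.32, 1.565, -0, 1.257, -0.02], TCP at [0.127, 0.561, 0.239] pointing down, gripper open.
Joint ranges: [-3.11, 3.11], [-0.84, 2.01], [0.21, 2.61], [-1.34, 4.49], [0.05, 2.63], [-2.56, 2.56]. Speed limits (rad/s): [2.57, 2.57, 3.14, 3.14, 3.14, 3.14].

## Interface

Orientations are given as a 3x3 rotation matrix whose columns are the frame's x, y, z axes.
In Python, from plant import env gives the robot as it stands.
- The arm moves only by the tool servo_tool, never from a script. Its arguments are lists of equal length, an entry for each row: "dp": the shift along the tool's x, y, z in units of 50 mm (1.0 is 50 mm), a list of three; "rotation": the turn, a rotation vector about the tool's x, y, z in units of 6 degrees (1.0 is 6 degrees), a list of three; "claw": the opening, from -1 (shut) to 1 (fully open). In form: {"dp": [[tx, ty, tz], ...], "rotation": [[ax, ay, az], ...], "claw": [claw, ...]}. A call has 1 to 12 rows; each row shifts and turns the commanded pose from where the row before left it, along the tool's axes as they then stand; what a row does not reach is not made up. A row lasts 1/10 s, in which the tool goes at most 50 mm and 8.59 degrees, less where a joint would pass 70% of its speed; a pose out of reach is approached as far as the arm can. A call is refused whole if a number of a shift passes 1 or a number of a turn 1, either way. A call with a gripper value outside its range is refused whole. The fingers move at their own pace and stop on an object; "grip_force" is the grip in N (left out, the last holds). Time passes only in rows, so rows that do not move let the fingers close. It gives the time, the measured TCP pose, the force, the opening and the grip force at its end, in the units of the state.
- env.get_state(): the state, without advancing time (a new reading comes with each control period).
- env.camera(name): name is "scene" or "side" or "wrist"; returns a dict with "img" (400x640x3 uint8, red, green, blue), "fx", "fy", "cx", "cy" (pixels), "pose" (4x4, takes a point from camera to world coordinates). Camera axes: x right, y down, z forward; pixel columns grow to the right and rows downward; lengths in m; the calibration is good to about 2 mm. A picture is of the moment at which its call begins. There is no depth.
- env.close_job(): hands the job in; it is judged then, once.
The state is a dict: "time": time; "qpos": joint angles; "qd": joint speeds; "joint_efforts": joint torques, N m; "ee_pos": TCP position; "tool_rot": TCP orientation; "wrist_force": force on the tool from outside, world axes, zero at the start; "ft_torque": the same for the moment, N m; "width": finger opening in m; "grip_force": force on a finger pad.
Only numpy, scipy, OpenCV 4.12 (cv2) and the standard library are available. Lean on these libraries where they do the work, as an engineer would, in place of code of your own. Each camera call takes 0.05 s, during which the arm holds its last target. There are 200 camera calls.

## Working session

There is one attempt and no reset: what is moved stays moved. The work goes in short steps, Python scripts to look and compute and a tool call to move; the robot and the scene stay as the last step left them, time stands still between calls to the robot, and variables do not carry over. Pictures are saved under pics/ and viewed, at most 11 in all, crops included, and the job is handed in when it is done.

Besides the shell and the picture viewer there is one more tool, called after "Call:" as name(argument=value, ...) on one line, values as JSON. servo_tool: Moves the arm, as the interface text tells. Its arguments: {"type":"object","properties":{"dp":{"type":"array"},"rotation":{"type":"array"},"claw":{"type":"array"},"grip_force":{"type":"number"}},"required":["dp","rotation","claw"]}

```bash
mkdir -p pics; python3 - <<'E'
from plant import env
import cv2,numpy as np
s=env.get_state(); print(s['time'],s['ee_pos'],s['tool_rot'],s['width'])
for n in('scene','side'):
    c=env.camera(n); cv2.imwrite(f'pics/{n}0.png',c['img'][:,:,::-1]); print(n,c['fx'],c['cx'],c['cy'],np.round(c['pose'],3).tolist())
E
```

```text
0.0 [0.12693949 0.56034351 0.23812662] [[-9.75291034e-01  2.20923592e-01 -4.07747895e-04]
 [ 2.20923968e-01  9.75289557e-01 -1.69708918e-03]
 [ 2.27452268e-05 -1.74523714e-03 -9.99998477e-01]] 0.09100600520074308
scene 489.08533244151675 319.66592199810725 206.833097528581 [[0.579, 0.575, -0.578, 1.383], [0.815, -0.418, 0.401, -0.577], [-0.011, -0.704, -0.71, 1.108], [0.0, 0.0, 0.0, 1.0]]
side 466.7683051609865 329.1010069032972 199.70028743586994 [[0.962, -0.152, 0.227, 0.271], [-0.274, -0.555, 0.786, -0.967], [0.007, -0.818, -0.575, 0.804], [0.0, 0.0, 0.0, 1.0]]
```

View pics/scene0.png

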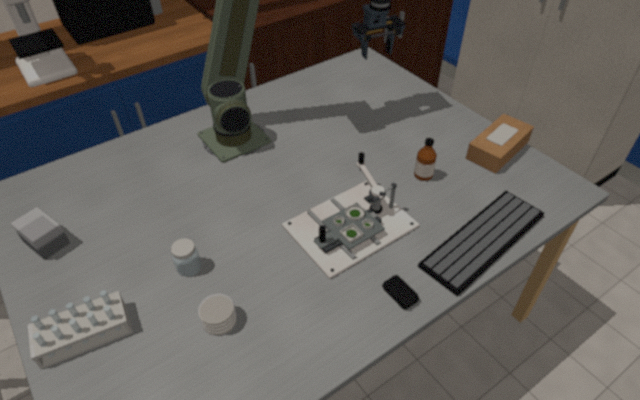

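View pics/side0.png

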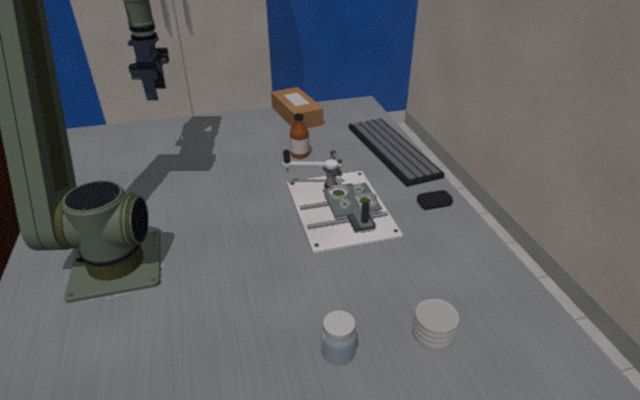

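The scene view shows the stand near (350,228), the sight grip at about (361,158) and the tray grip at about (323,234). In the side view the grips are at about (286,157) and (365,210). The bottle stands beyond the pillar (+y), and the jar and stack are on the other side. I'll zoom in and cast rays.

```bash
cat > h.py <<'E'
import numpy as np,cv2
from plant import env
def ray(c,p):
    d=c['pose'][:3,:3]@np.array([(p[0]-c['cx'])/c['fx'],(p[1]-c['cy'])/c['fy'],1.]); return c['pose'][:3,3],d/np.linalg.norm(d)
def plane(c,p,z):
    o,d=ray(c,p); return o+d*(z-o[2])/d[2]
def tri(rs):
    A=sum(np.eye(3)-np.outer(d,d) for o,d in rs); b=sum((np.eye(3)-np.outer(d,d))@o for o,d in rs); x=np.linalg.solve(A,b)
    return x,[round(1000*np.linalg.norm((np.eye(3)-np.outer(d,d))@(x-o)),1) for o,d in rs]
def proj(c,P):
    q=c['pose'][:3,:3].T@(np.asarray(P)-c['pose'][:3,3]); return np.array([c['fx']*q[0]/q[2]+c['cx'],c['fy']*q[1]/q[2]+c['cy']])
E
python3 - <<'E'
from h import *
out=[]
for n,(x,y) in {'scene':(275,145),'side':(272,130)}.items():
    c=env.camera(n); im=c['img'][:,:,::-1].copy()
    g=cv2.cvtColor(im,cv2.COLOR_BGR2HSV)
    m=((g[...,2]>125)&(g[...,1]<40)).astype(np.uint8); sub=np.zeros_like(m); sub[y:y+130,x:x+150]=m[y:y+130,x:x+150]
    sub=cv2.morphologyEx(sub,cv2.MORPH_CLOSE,np.ones((5,5)))
    cs,_=cv2.findContours(sub,0,2); k=max(cs,key=cv2.contourArea); h=cv2.convexHull(k)
    print(n,cv2.contourArea(h),cv2.approxPolyDP(h,6,True)[:,0].tolist())
    for q in cv2.approxPolyDP(h,6,True)[:,0]: print(np.round(plane(c,q,.014),3))
    out.append(cv2.resize(im[y:y+130,x:x+150],(0,0),fx=4,fy=4,interpolation=cv2.INTER_CUBIC)[:, :])
o=np.hstack([cv2.resize(a,(400,347)) for a in out]); 
for i,a in enumerate(out): cv2.imwrite(f'pics/z{i}.png',a)
E
```

```text
scene 18391.0 [[406, 159], [424, 190], [424, 274], [275, 274], [277, 146], [361, 145]]
[0.478 0.419 0.014]
[0.629 0.36  0.014]
[0.875 0.123 0.014]
[ 0.633 -0.212  0.014]
[0.151 0.095 0.014]
[0.325 0.342 0.014]
side 7893.0 [[403, 234], [373, 247], [313, 253], [273, 206], [283, 182], [361, 170], [381, 185]]
[ 0.73  -0.092  0.014]
[ 0.635 -0.12   0.014]
[ 0.48  -0.101  0.014]
[0.419 0.126 0.014]
[0.471 0.244 0.014]
[0.729 0.247 0.014]
[0.76  0.147 0.014]
```

View pics/z0.png

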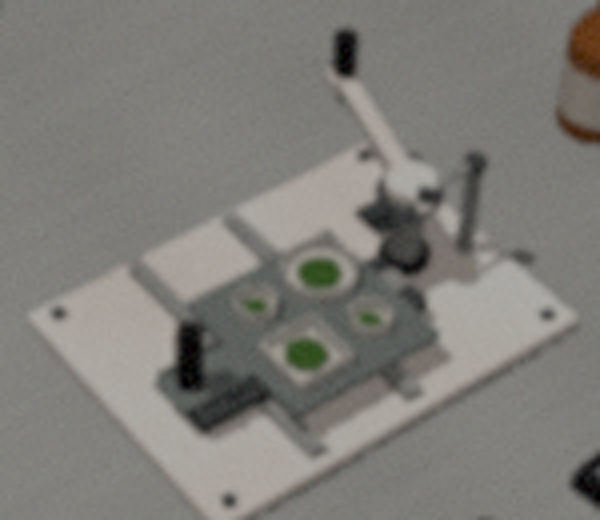

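View pics/z1.png

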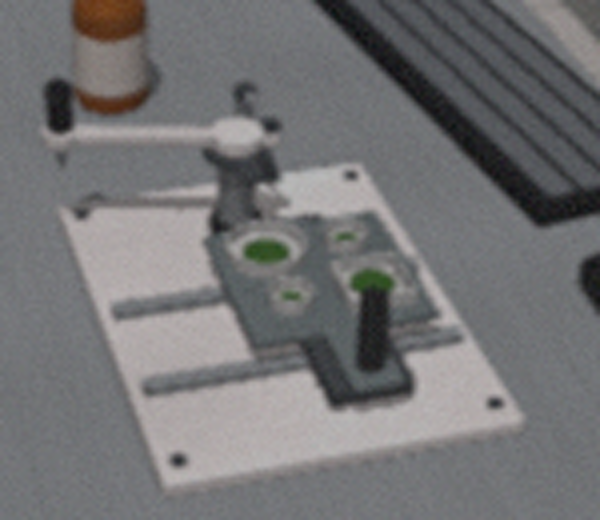

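The crops show the four plate screws, both black grips, and the green leaves. The arm is folded at about -x. In the scene crop the sight grip top is at (346,36) and the tray grip top at (190,327). In the side crop they are at (59,88) and (374,292).

```bash
python3 - <<'E'
from h import *
C={n:env.camera(n) for n in('scene','side')}
off={'scene':(275,145),'side':(272,130)}
px={'scene':dict(s1=(58,313),s2=(229,500),s3=(547,314),s4=(365,155),gt=(346,36),gb=(345,70),tt=(190,327),tb=(190,382)),
'side':dict(s1=(178,460),s2=(495,403),s3=(350,175),s4=(85,210),gt=(59,88),gb=(60,124),tt=(374,292),tb=(372,362))}
P={}
for k in px['scene']:
    rs=[];pl=[]
    for n in C:
        p=np.array(px[n][k])/4+np.array(off[n]); rs.append(ray(C[n],p)); pl.append(plane(C[n],p,.014))
    x,e=tri(rs);P[k]=x;print(k,np.round(x,3),e,*[np.round(q[:2],3) for q in pl] if k[0]=='s' else '')
    P[k+'p']=np.mean(pl,0)
S=[P[f's{i}p'][:2] for i in(1,2,3,4)]
# s1,s2: -y edge (s1 -x side, s2 +x), s3 (+x,+y), s4(-x,+y)
ctr=np.mean(S,0); yv=(S[3]+S[2]-S[0]-S[1])/2; xv=(S[1]+S[2]-S[0]-S[3])/2
print('ctr',ctr,'len',np.linalg.norm(xv),np.linalg.norm(yv),'yaw y',np.arctan2(yv[1],yv[0])-np.pi/2,'yaw x',np.arctan2(xv[1],xv[0]))
# green leaves
for n in C:
    g=cv2.cvtColor(C[n]['img'],cv2.COLOR_RGB2HSV); m=((g[...,0]>40)&(g[...,0]<75)&(g[...,1]>110)).astype(np.uint8)
    x,y=off[n]; z=np.zeros_like(m); z[y:y+130,x:x+150]=m[y:y+130,x:x+150]
    N,_,st,ce=cv2.connectedComponentsWithStats(z)
    for i in range(1,N):
        if st[i,4]>4: print(n,st[i,4],ce[i].round(1),plane(C[n],ce[i],.05).round(3))
E
```

```text
s1 [ 0.496 -0.075  0.015] [np.float64(0.1), np.float64(0.1)] [ 0.496 -0.075] [ 0.496 -0.074]
s2 [ 0.716 -0.075  0.015] [np.float64(0.1), np.float64(0.1)] [ 0.715 -0.075] [ 0.717 -0.074]
s3 [0.716 0.224 0.016] [np.float64(0.1), np.float64(0.1)] [0.715 0.226] [0.717 0.227]
s4 [0.5   0.223 0.02 ] [np.float64(0.2), np.float64(0.2)] [0.495 0.227] [0.502 0.232]
gt [0.482 0.21  0.138] [np.float64(0.9), np.float64(0.9)]
gb [0.482 0.211 0.105] [np.float64(0.8), np.float64(0.8)]
tt [ 0.634 -0.049  0.105] [np.float64(0.1), np.float64(0.1)]
tb [ 0.635 -0.051  0.048] [np.float64(0.1), np.float64(0.1)]
ctr [0.60657432 0.07687627] len 0.2187476576267594 0.30219440746894893 yaw y -0.003557050859280153 yaw x -0.007864467611354703
scene 36 [354.5 213. ] [0.604 0.09  0.05 ]
scene 40 [351.2 233.2] [0.662 0.032 0.05 ]
side 31 [338.1 192.5] [0.604 0.092 0.05 ]
side 24 [364.6 199.6] [0.666 0.038 0.05 ]
```

Plate centre is (0.606, 0.076) with yaw about 0, so the stand origin is (0.606, 0.046) and the hinge (0.606, 0.176). The sight grip at (0.482, 0.210, top 0.138) is 129 mm from the hinge, as it should be. The tray grip is at (0.634, -0.050, top 0.105), which agrees with the dish leaves. Next I move above the sight grip.

Call:
servo_tool(dp=[[-0.21,-0.13,0.06],[-0.49,-0.31,0.06],[-0.85,-0.53,0.06],[-0.85,-0.53,0.06],[-0.85,-0.53,0.06],[-0.85,-0.53,0.06],[-0.85,-0.53,0.06],[-0.85,-0.53,0.06],[-0.85,-0.53,0.06],[-0.85,-0.53,0.06],[-0.64,-0.39,0.06],[-0.35,-0.22,0.06]], rotation=[[0,0,0],[0,0,0],[0,0,0],[0,0,0],[0,0,0],[0,0,0],[0,0,0],[0,0,0],[0,0,0],[0,0,0],[0,0,0],[0,0,0]], claw=[1,1,1,1,1,1,1,1,1,1,0.5,0.2])

```text
time: 1.5
ee_pos: [0.4834, 0.2068, 0.2027]
tool_rot: [[-0.975, 0.224, 0.001], [0.224, 0.975, -0.001], [-0.001, -0.001, -1.0]]
wrist_force: [-0.9, 0.4, 0.7]
width: 0.0781
grip_force: 0.0
```

Call:
servo_tool(dp=[[0,0,0],[0,0,0]], rotation=[[0,0,0.2],[0,0,0.2]], claw=[0.2,0.2])

```text
time: 1.7
ee_pos: [0.4812, 0.2094, 0.2028]
tool_rot: [[-0.964, 0.265, -0.001], [0.265, 0.964, 0.0], [0.001, -0.0, -1.0]]
wrist_force: [0.5, -0.1, -0.1]
width: 0.0621
grip_force: 0.0
```

```bash
python3 - <<'E'
from h import *
s=env.get_state(); print(s['time'],s['ee_pos'],s['tool_rot'].round(3) if hasattr(s['tool_rot'],'round') else s['tool_rot'],s['width'],s['qpos'])
c=env.camera('wrist'); im=c['img'][:,:,::-1].copy()
for P in([.482,.210,.140],[.606,.046,.058],[.606,.176,.102],[.634,-.05,.104]):
    p=proj(c,P); print(p); cv2.drawMarker(im,tuple(int(v) for v in p),(0,0,255),0,12)
cv2.imwrite('pics/w1.png',im)
E
```

```text
1.7 [0.48118387 0.20942054 0.20279949] [[-0.964  0.265 -0.001]
 [ 0.265  0.964  0.   ]
 [ 0.001 -0.    -1.   ]] 0.0620928166162027 [ 3.88288404e-01  2.68179064e-01  1.73463646e+00  5.40067742e-04
  1.13973311e+00 -9.15037843e-01]
[321.5786989  227.35866432]
[214.30807621 337.58645406]
[321.30561132 338.34380684]
[122.90156875 409.74837382]
```

View pics/w1.png

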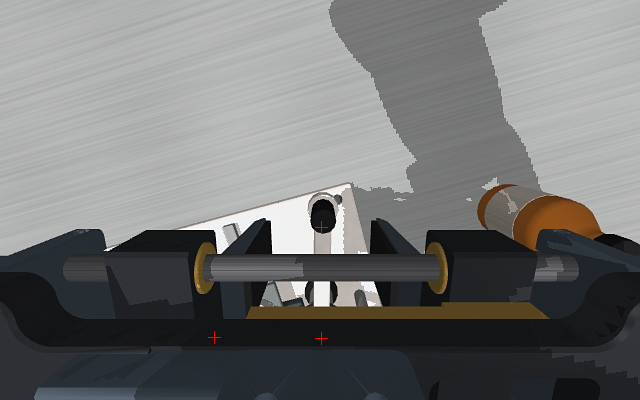

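The post top at about (322,220) lies between the fingers and fits the estimate. The last joint would run out of range on the swing, so I give the tool a half turn first.

Call:
servo_tool(dp=[[0,0,0],[0,0,0],[0,0,0],[0,0,0],[0,0,0],[0,0,0],[0,0,0],[0,0,0],[0,0,0],[0,0,0],[0,0,0],[0,0,0]], rotation=[[0,0,1],[0,0,1],[0,0,1],[0,0,1],[0,0,1],[0,0,1],[0,0,1],[0,0,1],[0,0,1],[0,0,1],[0,0,1],[0,0,1]], claw=[0.2,0.2,0.2,0.2,0.2,0.2,0.2,0.2,0.2,0.2,0.2,0.2])

```text
time: 2.95
ee_pos: [0.4805, 0.2111, 0.2033]
tool_rot: [[-0.047, 0.999, 0.0], [0.999, 0.047, 0.0], [0.0, 0.0, -1.0]]
wrist_force: [0.7, -0.3, 0.2]
width: 0.0548
grip_force: 0.0
```

Call:
servo_tool(dp=[[0,0,0],[0,0,0],[0,0,0],[0,0,0],[0,0,0],[0,0,0],[0,0,0],[0,0,0],[0,0,0],[0,0,0],[0,0,0],[0,0,0]], rotation=[[0,0,1],[0,0,1],[0,0,1],[0,0,1],[0,0,1],[0,0,1],[0,0,1],[0,0,1],[0,0,1],[0,0,1],[0,0,1],[0,0,1]], claw=[0.2,0.2,0.2,0.2,0.2,0.2,0.2,0.2,0.2,0.2,0.2,0.2])

```text
time: 4.15
ee_pos: [0.4805, 0.2111, 0.2033]
tool_rot: [[0.935, 0.354, 0.0], [0.354, -0.935, 0.0], [0.0, -0.0, -1.0]]
wrist_force: [0.3, -1.0, -0.6]
width: 0.055
grip_force: 0.0
```

Call:
servo_tool(dp=[[0,0,0],[0,0,0],[0,0,0],[0,0,0],[0,0,0],[0,0,0],[0,0,0],[0,0,0]], rotation=[[0,0,1],[0,0,1],[0,0,1],[0,0,1],[0,0,1],[0,0,0.9],[0,0,0],[0,0,0]], claw=[0.2,0.2,0.2,0.2,0.2,0.2,0.2,0.2])

```text
time: 4.95
ee_pos: [0.4809, 0.2107, 0.2032]
tool_rot: [[0.969, -0.248, 0.0], [-0.248, -0.969, 0.0], [0.0, -0.0, -1.0]]
wrist_force: [-0.4, 0.4, -0.3]
width: 0.055
grip_force: 0.0
```

```bash
python3 - <<'E'
from h import *
s=env.get_state(); print(s['time'],s['ee_pos'],np.round(s['tool_rot'],3),s['width'],s['qpos'])
c=env.camera('wrist'); im=c['img'][:,:,::-1].copy()
for P in([.482,.210,.140],[.606,.046,.058],[.606,.176,.102],[.634,-.05,.104]):
    p=proj(c,P); print(p); cv2.drawMarker(im,tuple(int(v) for v in p),(0,0,255),0,12)
cv2.imwrite('pics/w2.png',im)
E
```

```text
4.95 [0.48092983 0.21072958 0.20323115] [[ 0.969 -0.248  0.   ]
 [-0.248 -0.969  0.   ]
 [ 0.    -0.    -1.   ]] 0.05495078284221502 [3.90939162e-01 2.67724676e-01 1.73411147e+00 2.43598080e-04
 1.13955665e+00 2.21247274e+00]
[321.02545274 223.99316607]
[463.41403876  25.54888966]
[323.84761055  51.42630391]
[626.63670132 -79.87951274]
```

View pics/w2.png

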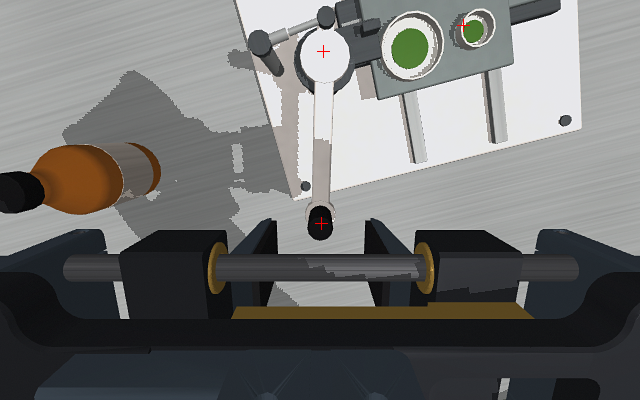

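The post (320,218) and hinge (324,52) match the predictions, and the arm lies along the tool x axis. I descend and grip.

Call:
servo_tool(dp=[[0.02,0,0.3],[0,0,0.4],[0,0,0.4],[0,0,0.3],[0,0,0],[0,0,0],[0,0,0],[0,0,0],[0,0,0],[0,0,0]], rotation=[[0,0,0],[0,0,0],[0,0,0],[0,0,0],[0,0,0],[0,0,0],[0,0,0],[0,0,0],[0,0,0],[0,0,0]], claw=[0.2,0.2,0.2,0.2,0.2,-1,-1,-1,-1,-1], grip_force=20)

```text
time: 6.0
ee_pos: [0.4828, 0.2099, 0.1335]
tool_rot: [[0.968, -0.251, 0.001], [-0.251, -0.968, 0.0], [0.001, -0.001, -1.0]]
wrist_force: [-0.0, 0.2, 2.2]
width: 0.0196
grip_force: 20.0
```

Gripped at 19.6 mm. I swing the arm.

Call:
servo_tool(dp=[[0.003,0.11,0],[0.009,0.218,0],[0.009,0.218,0],[0.009,0.218,0],[0.009,0.218,0],[0.009,0.218,0],[0.009,0.218,0],[0.009,0.218,0],[0.009,0.218,0],[0.009,0.218,0],[0.009,0.218,0],[0.009,0.218,0]], rotation=[[0,0,-0.4],[0,0,-0.8],[0,0,-0.8],[0,0,-0.8],[0,0,-0.8],[0,0,-0.8],[0,0,-0.8],[0,0,-0.8],[0,0,-0.8],[0,0,-0.8],[0,0,-0.8],[0,0,-0.8]], claw=[-1,-1,-1,-1,-1,-1,-1,-1,-1,-1,-1,-1])

```text
time: 7.2
ee_pos: [0.5095, 0.093, 0.1335]
tool_rot: [[0.757, 0.654, -0.0], [0.654, -0.757, 0.003], [0.001, -0.002, -1.0]]
wrist_force: [-0.9, 4.6, 2.1]
width: 0.0193
grip_force: 20.0
```

Call:
servo_tool(dp=[[0.009,0.216,0],[0.009,0.216,0],[0.009,0.216,0],[0.009,0.216,0],[0.009,0.216,0],[0.009,0.216,0],[0.009,0.216,0],[0.009,0.216,0],[0.009,0.216,0],[0.003,0.1,0],[0,0,0]], rotation=[[0,0,-0.8],[0,0,-0.8],[0,0,-0.8],[0,0,-0.8],[0,0,-0.8],[0,0,-0.8],[0,0,-0.8],[0,0,-0.8],[0,0,-0.8],[0,0,-0.4],[0,0,0]], claw=[-1,-1,-1,-1,-1,-1,-1,-1,-1,-1,-1])

```text
time: 8.3
ee_pos: [0.6003, 0.0503, 0.1335]
tool_rot: [[0.065, 0.998, 0.003], [0.998, -0.065, 0.005], [0.006, 0.002, -1.0]]
wrist_force: [1.0, 8.1, 1.0]
width: 0.0195
grip_force: 20.0
```

About 1.70 rad. I release, let the spring finish, then lift and look.

Call:
servo_tool(dp=[[0,0,0],[0,0,0],[0,0,0],[0,0,0],[0,0,-0.3],[0,0,-0.5],[0,0,-0.5],[0,0,-0.2],[0,0,0]], rotation=[[0,0,0],[0,0,0],[0,0,0],[0,0,0],[0,0,0],[0,0,0],[0,0,0],[0,0,0],[0,0,0]], claw=[0.2,0.2,0.2,0.2,0.2,0.2,0.2,0.2,0.2])

```text
time: 9.2
ee_pos: [0.5995, 0.0473, 0.2094]
tool_rot: [[0.066, 0.998, 0.003], [0.998, -0.066, 0.0], [0.0, 0.003, -1.0]]
wrist_force: [0.7, -0.7, -0.3]
width: 0.0546
grip_force: 0.0
```

```bash
python3 - <<'E'
from h import *
s=env.get_state(); print(s['time'],s['ee_pos'],np.round(s['tool_rot'],3),s['width'],s['qpos'])
out=[]
for n,P in(('side',(.606,.0,.1)),('wrist',None)):
    c=env.camera(n); im=c['img'][:,:,::-1].copy()
    if P is not None:
        p=proj(c,P).astype(int); x,y=p[0]-75,p[1]-65; print(n,'crop origin',x,y)
        out.append(cv2.resize(im[y:y+100,x:x+150],(450,300),interpolation=cv2.INTER_CUBIC))
    else: out.append(cv2.resize(im,(480,300)))
    for Q in([.606,.046,.140],[.606,.176,.102],[.634,-.05,.104]): print(proj(c,Q).round(1))
cv2.imwrite('pics/a1.png',np.vstack([np.pad(o,((0,0),(0,480-o.shape[1]),(0,0))) for o in out]))
E
```

```text
9.2 [0.59947491 0.04730312 0.20938616] [[ 0.066  0.998  0.003]
 [ 0.998 -0.066  0.   ]
 [ 0.     0.003 -1.   ]] 0.05455376525741379 [ 5.96208435e-02  3.78591068e-01  1.55132130e+00 -3.29610727e-06
  1.20862248e+00  1.25575216e-01]
side crop origin 274 130
[344.3 174. ]
[330.8 162.4]
[365.4 203.3]
[330.3 225. ]
[319.4  54.7]
[363.4 305.3]
```

View pics/a1.png

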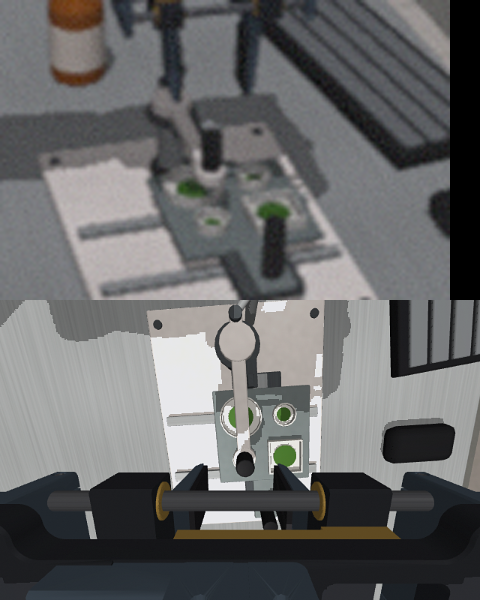

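The arm is home: post (246,463) and hinge (237,343) in the wrist view agree with the home prediction. I move above the tray grip.

Call:
servo_tool(dp=[[0,0,0],[-0.3,0.1,0],[-0.5,0.18,0],[-0.6,0.2,0],[-0.35,0.13,0],[-0.2,0.08,0],[0,0,0],[0,0,0]], rotation=[[0,0,-0.63],[0,0,0],[0,0,0],[0,0,0],[0,0,0],[0,0,0],[0,0,0],[0,0,0]], claw=[0.2,0.2,0.2,0.2,0.2,0.2,0.2,0.2])

```text
time: 10.1
ee_pos: [0.6331, -0.0496, 0.2077]
tool_rot: [[0.0, 1.0, -0.001], [1.0, -0.0, 0.001], [0.001, -0.001, -1.0]]
wrist_force: [-0.3, -0.6, 0.3]
width: 0.0546
grip_force: 0.0
```

```bash
python3 - <<'E'
from h import *
s=env.get_state(); T=np.array(s['ee_pos']); print(s['time'],T,np.round(s['tool_rot'],3))
c=env.camera('wrist'); im=c['img'][:,:,::-1].copy()
print('cam in tool',np.array(s['tool_rot']).T@(c['pose'][:3,3]-T))
for P in([.606,.046,.140],[.606,.176,.102],[.634,-.05,.104],[.604,.092,.05],[.664,.032,.05]):
    p=proj(c,P); print(p.round(1)); cv2.drawMarker(im,tuple(int(v) for v in p),(0,0,255),0,10)
g=cv2.cvtColor(c['img'],cv2.COLOR_RGB2HSV); m=((g[...,0]>40)&(g[...,0]<75)&(g[...,1]>110)).astype(np.uint8)
N,_,st,ce=cv2.connectedComponentsWithStats(m)
for i in range(1,N):
    if st[i,4]>100: print(st[i],ce[i].round(1),plane(c,ce[i],.05).round(4))
cv2.imwrite('pics/w3.png',im)
E
```

```text
10.1 [ 0.63306312 -0.04962185  0.20767846] [[ 0.     1.    -0.001]
 [ 1.    -0.     0.001]
 [ 0.001 -0.001 -1.   ]]
cam in tool [ 0.06807333 -0.00014882 -0.14475931]
[282.1  92.8]
[283.2 -93.9]
[322.  212.4]
[290.8  54.8]
[351.6 119.9]
[295  37  12  36 305] [299.2  54.8] [0.6121 0.0919 0.05  ]
[341  45  19  21 317] [350.4  54.8] [0.6612 0.092  0.05  ]
[334 103  32  33 839] [349.3 119. ] [0.6616 0.0329 0.05  ]
[281 114  19  15 187] [290.6 121.8] [0.6023 0.0302 0.05  ]
```

View pics/w3.png

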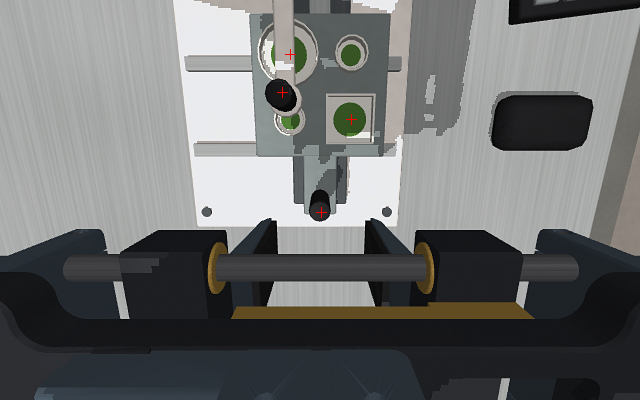

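The tray post top (320,205) sits centred between the fingers. The square dish leaf, at world (0.662, 0.033), and the home sight post at about (280,92) both fit. I descend and grip.

Call:
servo_tool(dp=[[0,0,0.3],[0,0,0.5],[0,0,0.5],[0,0,0.5],[0,0,0.35],[0,0,0],[0,0,0],[0,0,0],[0,0,0],[0,0,0],[0,0,0]], rotation=[[0,0,0],[0,0,0],[0,0,0],[0,0,0],[0,0,0],[0,0,0],[0,0,0],[0,0,0],[0,0,0],[0,0,0],[0,0,0]], claw=[0.2,0.2,0.2,0.2,0.2,0.2,-1,-1,-1,-1,-1])

```text
time: 11.25
ee_pos: [0.6333, -0.0501, 0.1012]
tool_rot: [[-0.0, 1.0, 0.0], [1.0, 0.0, 0.0], [0.0, 0.0, -1.0]]
wrist_force: [-1.7, -0.3, 3.0]
width: 0.0194
grip_force: 20.0
```

```bash
python3 - <<'E'
from h import *
s=env.get_state(); print(s['ee_pos'],s['width'],s['wrist_force'])
for n in('scene','side'):
    c=env.camera(n)
    g=cv2.cvtColor(c['img'],cv2.COLOR_RGB2HSV); m=((g[...,0]>40)&(g[...,0]<75)&(g[...,1]>110)).astype(np.uint8)
    N,_,st,ce=cv2.connectedComponentsWithStats(m)
    for i in range(1,N):
        if st[i,4]>4: print(n,st[i,4],plane(c,ce[i],.05).round(4))
E
```

```text
[ 0.6333391  -0.05005073  0.10116753] 0.019380573417803876 [-1.74611335 -0.32451978  2.98160745]
scene 6 [-1.3483 -0.1841  0.05  ]
scene 5 [-1.0728 -0.08    0.05  ]
scene 39 [0.6059 0.0896 0.05  ]
scene 40 [0.6636 0.0316 0.05  ]
```

Call:
servo_tool(dp=[[0.02,-0.1,0],[0.06,-0.2,0],[0.06,-0.25,0],[0.06,-0.25,0],[0.06,-0.2,0],[0.02,-0.1,0],[0,-0.05,0],[0,0,0],[0,0,0]], rotation=[[0,0,0],[0,0,0],[0,0,0],[0,0,0],[0,0,0],[0,0,0],[0,0,0],[0,0,0],[0,0,0]], claw=[-1,-1,-1,-1,-1,-1,-1,-1,-1])

```text
time: 12.25
ee_pos: [0.5753, -0.0357, 0.1011]
tool_rot: [[-0.0, 1.0, -0.001], [1.0, 0.0, 0.001], [0.001, -0.001, -1.0]]
wrist_force: [-1.7, -0.4, 8.5]
width: 0.0192
grip_force: 20.0
```

```bash
python3 - <<'E'
from h import *
s=env.get_state(); print(s['ee_pos'],s['width'],s['wrist_force'])
out=[]
for n in('scene','side','wrist'):
    c=env.camera(n); im=c['img'][:,:,::-1].copy()
    g=cv2.cvtColor(c['img'],cv2.COLOR_RGB2HSV); m=((g[...,0]>40)&(g[...,0]<75)&(g[...,1]>110)).astype(np.uint8)
    N,_,st,ce=cv2.connectedComponentsWithStats(m)
    for i in range(1,N):
        if st[i,4]>6: print(n,st[i,4],ce[i].round(1),plane(c,ce[i],.05).round(4))
    p=proj(c,[.606,.046,.068]);q=proj(c,[.606,.046,.14]); print(p,q)
    if n!='wrist':
        x,y=p.astype(int)-[50,45]; im=cv2.resize(im[y:y+75,x:x+100],(400,300),interpolation=cv2.INTER_CUBIC); print(x,y)
        out.append(im)
    else: w=cv2.resize(im[:240],(800,300))
cv2.imwrite('pics/b1.png',np.vstack([np.hstack(out),w]))
E
```

```text
[ 0.57533871 -0.03572669  0.10109373] 0.019226339420694072 [-1.72980422 -0.36596974  8.4797594 ]
scene 7 [63.3  4.6] [-1.4798 -0.2027  0.05  ]
scene 8 [68.9 23.2] [-1.236  -0.2415  0.05  ]
scene 9 [348.  199.1] [0.5457 0.1106 0.05  ]
scene 34 [343.  219.3] [0.6047 0.0463 0.05  ]
[343.34885141 215.38250038] [343.94828798 197.83458021]
293 170
[343.67924475 196.0573885 ] [344.33653056 174.01050443]
293 151
wrist 1825 [271.6  16.4] [0.5455 0.101  0.05  ]
wrist 158 [359.1   9.5] [0.5982 0.1047 0.05  ]
wrist 353 [351.3 118. ] [0.5952 0.0423 0.05  ]
wrist 676 [275.  110.5] [0.5455 0.0469 0.05  ]
[372.98982138 109.78710371] [409.60892955  92.89492897]
```

View pics/b1.png

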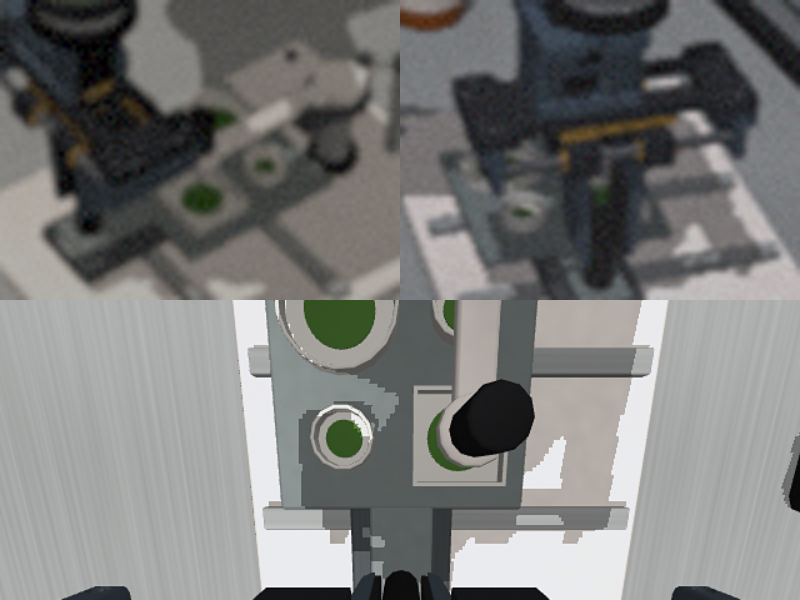

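The wrist view puts the sight post top at (404,90), so the pointer is at about (0.605, 0.047). The square dish middle is at about (0.605, 0.046), within about 1 mm. I pause a second, then slide on to the large dish.

Call:
servo_tool(dp=[[0,0,0],[0,0,0],[0,0,0],[0,0,0],[0,0,0],[0,0,0],[0,0,0],[0,0,0],[0,0,0],[0,0,0]], rotation=[[0,0,0],[0,0,0],[0,0,0],[0,0,0],[0,0,0],[0,0,0],[0,0,0],[0,0,0],[0,0,0],[0,0,0]], claw=[-1,-1,-1,-1,-1,-1,-1,-1,-1,-1])

```text
time: 13.4
ee_pos: [0.5754, -0.0357, 0.1011]
tool_rot: [[-0.0, 1.0, -0.001], [1.0, 0.0, 0.001], [0.001, -0.001, -1.0]]
wrist_force: [-1.9, -0.2, 7.8]
width: 0.0197
grip_force: 20.0
```

Call:
servo_tool(dp=[[-0.1,0.1,0],[-0.2,0.2,0],[-0.2,0.2,0],[-0.25,0.25,0],[-0.2,0.2,0],[-0.15,0.15,0],[-0.1,0.1,0],[0,0,0],[0,0,0],[0,0,0]], rotation=[[0,0,0],[0,0,0],[0,0,0],[0,0,0],[0,0,0],[0,0,0],[0,0,0],[0,0,0],[0,0,0],[0,0,0]], claw=[-1,-1,-1,-1,-1,-1,-1,-1,-1,-1])

```text
time: 14.4
ee_pos: [0.6365, -0.0963, 0.1011]
tool_rot: [[-0.0, 1.0, 0.002], [1.0, 0.0, -0.0], [-0.0, 0.002, -1.0]]
wrist_force: [0.6, -2.3, 6.4]
width: 0.0198
grip_force: 20.0
```

```bash
python3 - <<'E'
from h import *
s=env.get_state(); print(s['ee_pos'],s['width'],s['wrist_force'])
out=[]
for n in('scene','wrist'):
    c=env.camera(n); im=c['img'][:,:,::-1].copy()
    g=cv2.cvtColor(c['img'],cv2.COLOR_RGB2HSV); m=((g[...,0]>40)&(g[...,0]<75)&(g[...,1]>110)).astype(np.uint8)
    N,_,st,ce=cv2.connectedComponentsWithStats(m)
    for i in range(1,N):
        if st[i,4]>6: print(n,st[i,4],ce[i].round(1),plane(c,ce[i],.05).round(4))
    p=proj(c,[.606,.046,.068]);q=proj(c,[.606,.046,.14]); print(p,q)
cv2.imwrite('pics/b2.png',im)
E
```

```text
[ 0.63646876 -0.09629008  0.10107221] 0.019760233144697215 [ 0.6224613  -2.28527986  6.36465784]
scene 8 [147.2  11.4] [-1.1344  0.1208  0.05  ]
scene 41 [343.1 220.4] [0.6085 0.0436 0.05  ]
scene 41 [339.  241.4] [ 0.6667 -0.0153  0.05  ]
[343.34885141 215.38250038] [343.94828798 197.83458021]
wrist 1790 [271.9  16.7] [0.6069 0.0402 0.05  ]
wrist 657 [369.7  10.7] [0.6658 0.0435 0.05  ]
wrist 2083 [366.8 109.7] [ 0.6663 -0.0132  0.05  ]
wrist 674 [274.9 110.4] [ 0.6067 -0.0136  0.05  ]
[264.33921713  -8.65606131] [ 218.20967651 -126.01885595]
```

View pics/b2.png

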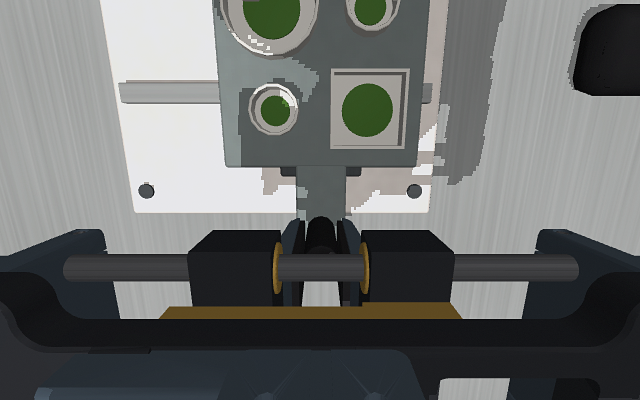

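The large dish is at about (0.6065, 0.044), roughly 2–3 mm from the pointer. I nudge it, release and lift.

Call:
servo_tool(dp=[[0.03,-0.03,0],[0,0,0],[0,0,0],[0,0,0],[0,0,0],[0,0,0],[0,0,0],[0,0,-0.3],[0,0,-0.6],[0,0,-0.9],[0,0,-0.9],[0,0,-0.5]], rotation=[[0,0,0],[0,0,0],[0,0,0],[0,0,0],[0,0,0],[0,0,0],[0,0,0],[0,0,0],[0,0,0],[0,0,0],[0,0,0],[0,0,0]], claw=[-1,-1,-1,0.2,0.2,0.2,0.2,0.2,0.2,0.2,0.2,0.2])

```text
time: 15.7
ee_pos: [0.6353, -0.0947, 0.2646]
tool_rot: [[-0.0, 1.0, 0.005], [1.0, 0.0, -0.001], [-0.001, 0.005, -1.0]]
wrist_force: [-0.2, -0.9, -0.8]
width: 0.055
grip_force: 0.0
```

Call:
servo_tool(dp=[[-0.3,0,0],[-0.5,0,0],[-0.3,0,0],[0,0,0],[0,0,0]], rotation=[[0,0,0],[0,0,0],[0,0,0],[0,0,0],[0,0,0]], claw=[0.2,0.2,0.2,0.2,0.2])

```text
time: 16.2
ee_pos: [0.634, -0.1496, 0.2593]
tool_rot: [[0.001, 1.0, -0.002], [1.0, -0.001, 0.001], [0.001, -0.002, -1.0]]
wrist_force: [0.5, 0.2, 0.3]
width: 0.0549
grip_force: 0.0
```

```bash
python3 - <<'E'
from h import *
s=env.get_state(); print(s['time'],s['ee_pos'],s['width'],s['wrist_force'])
for n in('scene','side','wrist'):
    c=env.camera(n); im=c['img'][:,:,::-1].copy()
    g=cv2.cvtColor(c['img'],cv2.COLOR_RGB2HSV); m=((g[...,0]>40)&(g[...,0]<75)&(g[...,1]>110)).astype(np.uint8)
    N,_,st,ce=cv2.connectedComponentsWithStats(m)
    for i in range(1,N):
        if st[i,4]>6: print(n,st[i,4],ce[i].round(1),plane(c,ce[i],.05).round(4))
    for P in ([.606,.046,.14],[.606,.046,.058]): q=proj(c,P); print(q); cv2.drawMarker(im,tuple(int(v) for v in q),(0,0,255),0,8)
cv2.imwrite('pics/b3.png',im)
E
```

```text
16.2 [ 0.63397179 -0.14959987  0.25930574] 0.0548970801602939 [0.50504861 0.20949828 0.3238671 ]
scene 39 [343.4 219.7] [0.6067 0.0463 0.05  ]
scene 39 [339.3 240.6] [ 0.6648 -0.0129  0.05  ]
[343.94828798 197.83458021]
[343.26895222 217.72147101]
side 16 [344.1 201.1] [0.6079 0.0469 0.05  ]
side 14 [371.  208.9] [ 0.668  -0.0079  0.05  ]
[344.33653056 174.01050443]
[343.59126319 199.00849336]
wrist 553 [295.7  17.6] [0.6063 0.0426 0.05  ]
wrist 254 [348.5  12.9] [0.664  0.0471 0.05  ]
wrist 684 [347.6  71.2] [ 0.6644 -0.0115  0.05  ]
wrist 223 [295.1  71.7] [ 0.6046 -0.0122  0.05  ]
[285.44462034 -32.28451966]
[294.70450941  10.96098068]
```

View pics/b3.png

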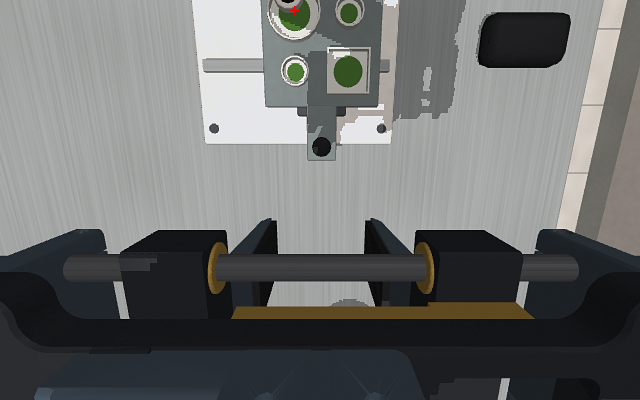

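The large dish is at about (0.606, 0.046), under the pointer at about (0.605, 0.046). The arm still stands over it and the gripper is clear, so I hand in.

```bash
python3 -c "
from plant import env; print(env.close_job())"
```

```text
the job is handed in; nothing more can be done
None
```

The job is handed in: the sighting arm is home, the square dish had its one-second pause under the pointer, and by my camera measurements the large round dish now lies within about 2 mm of it, with the gripper clear; no verdict was returned.

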